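# Turn the divider over in the tournament binder

### The job

On the organiser's table a ring binder lies open, and the section of its red divider is finished. Turn the red divider with a fingertip, up by its overhanging tab and over the rings, until it lies flat on the sheets on the other side, and leave the yellow divider lying where it is. Do not pinch or force the divider, and leave the bottle, pen cup, bat and stapler as they stand.

Things in the scene. Friction and masses are not known exactly. Their poses are not given: they have to be found in the camera images.
- binder: Grey A5 ring binder lying open, fixed, 235 mm along its spine, 420 mm across, covers 3 mm thick. Origin: underside, middle of the spine. x: along the spine, roughly away from the robot (yaw within 0.3 rad); y: across, towards the left page; z up. Two steel rings of radius 25 mm at x = +40 and -40 mm, tops 61 mm above the table. The covers reach to y = +210 and -210 mm.
- ring_axis (a point): Middle of the red divider's hinge line, the common axis of the rings: 34.5 mm above the table; the line runs along the binder's x axis.
- left_page (a point): Middle of the top of the fixed sheets on the left, 91 mm from the ring axis: white, 210 mm along x, 148 mm across, 33 mm high above the table. The red divider is to lie here.
- right_page (a point): Middle of the top of the fixed sheets on the right, under both dividers, 91 mm from the ring axis: 210 mm along x, 148 mm across (outer edge 165 mm from the axis), 30 mm high above the table.
- blue_tab (a point): Middle of a fixed blue tab, 62 mm along x, that sticks out of the right-hand sheets, 12 mm above the table, at binder x = +41 to +103 mm, to 185 mm from the ring axis. Not to be used.
- red_divider (a joint): Angle of the red divider: 0 = flat on the right page as at the start, 1.57 = straight up, 3.14 = flat on the left page. It swings freely and falls to the side it leans to. Rigid red plastic leaf, 2 mm thick, about 60 g, 214 mm along the spine, from 17 to 168 mm from the ring axis, with a tab beyond that edge. Flat, its underside is 33.5 mm above the table.
- red_divider_tab (a point): Middle of the red tab (mid-thickness), 177 mm from the ring axis at the middle of the leaf. The tab is 62 mm along the spine and reaches from 168 to 186 mm from the axis, past the sheets and the yellow leaf: nothing is under it but the cover, 30 mm below. Moves with the divider.
- yellow_divider (a joint): Angle of the yellow divider, a like leaf just under the red one (2.7 mm lower, its edge also 168 mm from the axis): 0 = flat on the right page, where it is to stay.
- yellow_divider_tab (a point): Middle of the yellow tab, 177 mm from the ring axis, at the near end of the leaf, binder x = -103 to -41 mm: not under the red tab. Moves with the divider.
- bottle_centre (a point): Centre, half-way up, of a loose upright green glass bottle, 68 mm across, 220 mm high; stands beside the left cover, at its near or its far end.
- pen_cup_centre (a point): Centre of a loose dark steel cup of pens, 76 mm across, 100 mm high, pens up to 160 mm; stands beside the left cover, at the other end than the bottle.
- bat_centre (a point): point in mid-thickness of a loose table tennis bat, 10 mm thick, 255 mm long, lying flat to the right of the binder; the blade, 152 mm across, is centred 55 mm along this point's x axis, the handle ends 125 mm back along it.
- stapler_centre (a point): Centre of a loose grey stapler, 135 x 36 x 42 mm, long along this point's x axis, standing on the table off the far right corner of the binder.

How it is judged:
By the outcome, as a careful person would: the job done as asked, in the order asked, and still so for the second after the job is handed in, with the robot touching nothing.
It also fails if it takes over 38 s, if anything falls off the work surface, if the arm or the gripper's body presses on something with over 40 N, if the wrist force passes 120 N, or if a joint passes its speed limit or range.

### The arm

A 6-joint arm with a two-finger parallel gripper is mounted at the origin on the work surface. World frame = base frame: x ahead of the robot, y to its left, z up, the work surface at z = 0. Lengths are in m, angles in rad, forces in N, time in s.
With the tool pointing down it reaches from about 0.35 to 0.975 m from the base axis. Payload 4.9 kg.
Tool frame: the origin (TCP) lies on the mounting face of the last link; the fingertips stand 173 mm ahead of it and the grasp point (between the pads) lies 155 mm ahead of it; z points along the fingers, y is the direction in which the jaws open and shut (so a half turn about z gives the same grasp; the last joint's range is limited). The gripper opens to 85 mm and grips with 20 to 120 N. Pads are 22 mm wide; open, the fingers measure 114 mm over their backs; the gripper's body (76 mm by 85 mm) begins 54 mm behind the grasp point. The pads swing forward as they close: fully open they stand 13 mm farther back than shut.
Start: joints at [-1.305, 0.053, 1.613, -0, 1.476, -0.119], TCP at [0.235, -0.579, 0.405] pointing down, gripper open.
Joint ranges: [-3.01, 3.01], [-1.01, 2.22], [0.06, 2.58], [-1.02, 4.17], [0.09, 2.62], [-3.14, 3.14]. Speed limits (rad/s): [2.57, 2.57, 3.14, 3.14, 3.14, 3.14].

### API

Orientations are given as a rotation vector (axis times angle).
In Python, from station import ctrl gives the robot as it stands. The module is installed in compiled form; this text tells all that it offers.
- The arm moves only by the tool jog_arm, never from a script. Its argument "steps" is a list of rows, each a list of 2 entries, a list of its own where there are three numbers: the shift along the tool's x, y, z in cm, then the turn, a rotation vector about the tool's x, y, z in degrees. In form: [[[tx, ty, tz], [rx, ry, rz]], ...]. A call has 1 to 8 rows; each row shifts and turns the pose as measured when the row begins, along the tool's axes as they then stand; what a row does not reach is not made up. A row lasts 1/10 s, in which the tool goes at most 50 mm and 8.59 degrees, less where a joint would pass 70% of its speed; a pose out of reach is approached as far as the arm can. A call is refused whole if a number of a shift passes 5 or a number of a turn 8.59, either way. A call with a gripper value outside its range is refused whole. "fingers" is the gripper command: -1 is shut, 1 is fully open, values between are in proportion, set as the call begins (left out, the last holds). The fingers move at their own pace and stop on an object; "grip_force" is the grip in N (left out, the last holds). Time passes only in rows, so rows that do not move let the fingers close. It gives the time, the measured TCP pose, the force and the opening at its end, in the units of the state.
- ctrl.get_obs(): the state, without advancing time (a new reading comes with each control period).
- ctrl.get_image(name): name is "scene" or "top" or "wrist"; returns the picture (400x640x3 uint8, red, green, blue); there is no depth.
- ctrl.camera_info(name): a dict with "K" (3x3 intrinsics, pixels), "dist_coeffs" ([k1, k2, p1, p2, k3] as OpenCV has them; the pictures are not rectified), "camera_from_world" (4x4, takes a point from world to camera coordinates). Camera axes: x right, y up, looking along -z (the intrinsics and any distortion apply to the point x, -y, -z); pixel columns grow to the right and rows downward; lengths in m; the calibration is good to about 2 mm. A picture is of the moment at which its call begins: read the wrist's pose just before it. camera_info takes no time and is no camera call; for the wrist camera it gives the pose at the moment of the call.
- ctrl.finish_job(): hands the job in, once; it reports no verdict.
The state is a dict: "t": time; "q": joint angles; "dq": joint speeds; "effort": joint torques, N m; "tool_pos": TCP position; "tool_rot": TCP orientation; "contact_force": force on the tool from outside, world axes, zero at the start; "wrist_torque": the same for the moment, N m; "opening": finger opening in m.
Only numpy, scipy, OpenCV 4.12 (cv2) and the standard library are available. Lean on these libraries where they do the work, as an engineer would, in place of code of your own. Each camera call takes 0.05 s, during which the arm holds its last target.

## Working session

There is one attempt and no reset: what is moved stays moved. The work goes in short steps, Python scripts to look and compute and a tool call to move; the robot and the scene stay as the last step left them, time stands still between calls to the robot, and variables do not carry over. Pictures are saved under pics/ and viewed, and the job is handed in when it is done.

Besides the shell and the picture viewer there is one more tool, called after "Request:" as a command line: name --argument value ..., lists and objects as JSON in quotes. jog_arm: Moves the arm, as the interface text tells. Its arguments: {"type":"object","properties":{"steps":{"type":"array","items":{"type":"array"}},"fingers":{"type":"number"},"grip_force":{"type":"number"}},"required":["steps"]}

```bash
mkdir -p pics; ls
cat > h.py <<'E'
import numpy as np, cv2
from station import ctrl
def ray(info,px):
    K=np.array(info["K"]);d=np.array(info["dist_coeffs"],float);T=np.array(info["camera_from_world"])
    u=cv2.undistortPoints(np.array(px,float).reshape(-1,1,2),K,d).reshape(-1,2)
    dc=np.c_[u[:,0],-u[:,1],-np.ones(len(u))]
    R=T[:3,:3];c=-R.T@T[:3,3]
    return c,dc@R
def onz(info,px,z):
    c,d=ray(info,px)
    return c+d*((z-c[2])/d[:,2])[:,None]
def proj(info,P):
    K=np.array(info["K"]);d=np.array(info["dist_coeffs"],float);T=np.array(info["camera_from_world"])
    P=np.atleast_2d(P);c=P@T[:3,:3].T+T[:3,3];c=c*[1,-1,-1]
    return cv2.projectPoints(c,np.zeros(3),np.zeros(3),K,d)[0].reshape(-1,2)
def snap(n,f):
    im=ctrl.get_image(n);cv2.imwrite(f"pics/{f}.png",im[:,:,::-1]);return im
E
python3 - <<'E'
from h import *
for n in ["scene","top","wrist"]:
    snap(n,n+"0")
    i=ctrl.camera_info(n);T=np.array(i["camera_from_world"]);print(n,(-T[:3,:3].T@T[:3,3]).round(3),i["K"][0][0],i["dist_coeffs"])
print(ctrl.get_obs())
E
```

```text
pics
scene [1.371 0.227 0.71 ] 429.2996449467001 [-0.09675987  0.          0.          0.          0.        ]
top [ 0.347 -0.002  1.323] 435.3007568920526 [-0.09614197  0.          0.          0.          0.        ]
wrist [ 0.3   -0.553  0.374] 285.45576780148 [0.00566499 0.         0.         0.         0.        ]
{'t': 0.15, 'q': array([-1.30496771e+00,  5.32116814e-02,  1.61401512e+00,  3.36386957e-06,
        1.47598809e+00, -1.18962308e-01]), 'dq': array([ 0.00017622, -0.00196063, -0.00437829,  0.00112137, -0.00047071,
       -0.00079773]), 'effort': array([ 1.14599366e-03, -3.94240451e+01, -3.70722556e+01, -1.03216275e-04,
        4.63541379e-03,  1.45269115e-05]), 'tool_pos': array([ 0.23456791, -0.57907594,  0.40371938]), 'tool_rot': array([-3.08203901e+00, -6.00396253e-01,  1.81615362e-04]), 'contact_force': array([-0.32682794, -0.85219009,  0.06665855]), 'wrist_torque': array([ 0.04057395, -0.0091094 , -0.01010896]), 'opening': 0.08520424203453146}
```

View pics/scene0.png

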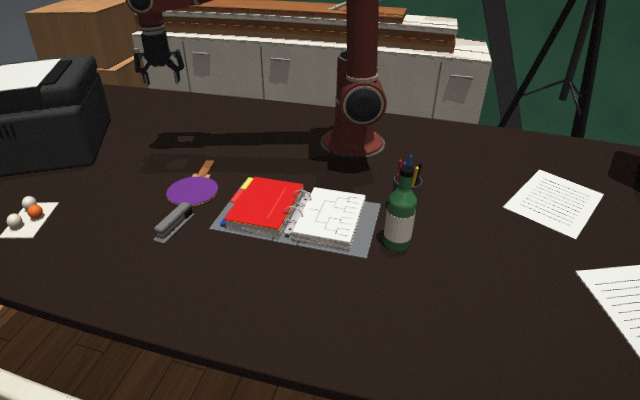

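View pics/top0.png

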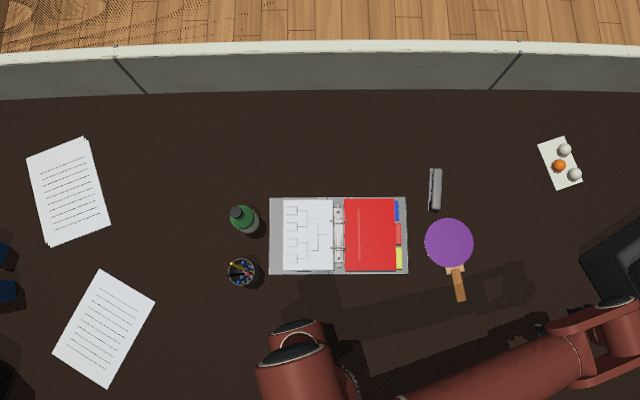

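View pics/wrist0.png

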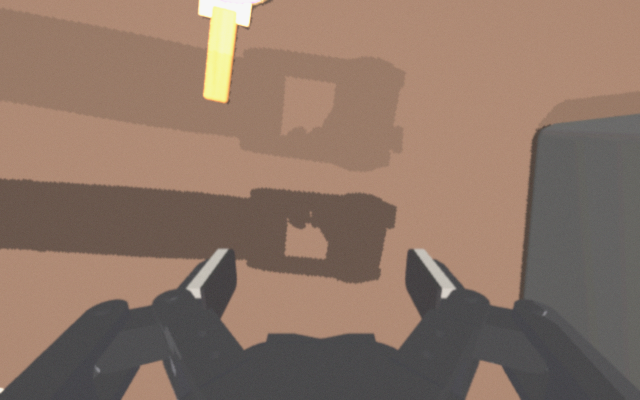

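The top view shows the binder at columns 270–407, with the red leaf at 345–396. The red tab is near (398,234), with blue at (397,210) and yellow at (399,258) next to it. The bat is at (449,243), the stapler at (436,190), the bottle at (243,218) and the cup at (241,271).

Run:
```python
from h import *
im=cv2.imread("pics/top0.png");hsv=cv2.cvtColor(im,cv2.COLOR_BGR2HSV);I=ctrl.camera_info("top")
H,S,V=[hsv[:,:,k].astype(int) for k in range(3)]
def m(c,x0,x1,y0,y1):
    z=np.zeros(c.shape,bool);z[y0:y1,x0:x1]=c[y0:y1,x0:x1];return z
red=m(((H<6)|(H>174))&(S>180)&(V>90),340,410,190,280)
yel=m((H>22)&(H<34)&(S>150)&(V>100),380,410,240,280)
blu=m((H>105)&(H<125)&(S>120),385,410,195,225)
pur=m((H>130)&(H<155)&(S>100),415,480,210,280)
han=m((H>8)&(H<22)&(S>100)&(V>80),445,475,265,310)
for n,M,z in [("red",red,.0345),("yel",yel,.032),("blu",blu,.012),("bat",pur,.01),("handle",han,.01)]:
    ys,xs=np.nonzero(M);r=cv2.minAreaRect(np.c_[xs,ys].astype(np.float32))
    print(n,len(xs),xs.min(),xs.max(),ys.min(),ys.max(),onz(I,[[xs.mean(),ys.mean()]],z).round(4)[0])
    print(onz(I,cv2.boxPoints(r),z).round(3).tolist())
# red leaf left edge & right edges by row
for y in range(192,278,5):
    xs=np.nonzero(red[y])[0]
    if len(xs): print(y,xs.min(),xs.max(),onz(I,[[xs.min()-.5,y],[xs.max()+.5,y]],.0355)[:,:2].round(4).tolist())
ci=cv2.resize(im[180:290,255:480],None,fx=3.5,fy=3.5,interpolation=cv2.INTER_CUBIC);cv2.imwrite("pics/topz.png",ci)
```

```text
red 2592 344 400 199 269 [ 0.4872 -0.167   0.0345]
[[0.582, -0.077, 0.034], [0.583, -0.244, 0.034], [0.372, -0.239, 0.034], [0.372, -0.076, 0.034]]
yel 19 396 401 248 268 [ 0.397  -0.2315  0.032 ]
[[0.434, -0.228, 0.032], [0.433, -0.243, 0.032], [0.375, -0.241, 0.032], [0.375, -0.226, 0.032]]
blu 66 395 398 201 220 [ 0.548  -0.2374  0.012 ]
[[0.579, -0.235, 0.012], [0.579, -0.244, 0.012], [0.52, -0.242, 0.012], [0.52, -0.232, 0.012]]
bat 1905 425 473 218 266 [ 0.4502 -0.3942  0.01  ]
[[0.525, -0.325, 0.01], [0.523, -0.475, 0.01], [0.377, -0.465, 0.01], [0.38, -0.318, 0.01]]
handle 368 445 465 265 301 [ 0.3268 -0.4146  0.01  ]
[[0.373, -0.378, 0.01], [0.381, -0.435, 0.01], [0.277, -0.448, 0.01], [0.268, -0.391, 0.01]]
202 344 393 [[0.5734, -0.0754], [0.5716, -0.226]]
207 344 393 [[0.5582, -0.0751], [0.5563, -0.2254]]
212 345 393 [[0.543, -0.0778], [0.5411, -0.2247]]
217 345 393 [[0.5279, -0.0774], [0.526, -0.2241]]
222 345 393 [[0.5129, -0.0771], [0.511, -0.2235]]
227 345 395 [[0.4979, -0.0768], [0.4959, -0.2288]]
232 345 395 [[0.483, -0.0764], [0.4809, -0.2282]]
237 345 395 [[0.4681, -0.0761], [0.466, -0.2276]]
242 345 395 [[0.4533, -0.0758], [0.4512, -0.227]]
247 362 394 [[0.4379, -0.1257], [0.4365, -0.2235]]
252 354 395 [[0.4235, -0.1017], [0.4217, -0.2258]]
257 361 395 [[0.4086, -0.122], [0.407, -0.2253]]
262 365 395 [[0.3938, -0.1333], [0.3924, -0.2247]]
267 373 395 [[0.3788, -0.1564], [0.3778, -0.2241]]
```

View pics/topz.png

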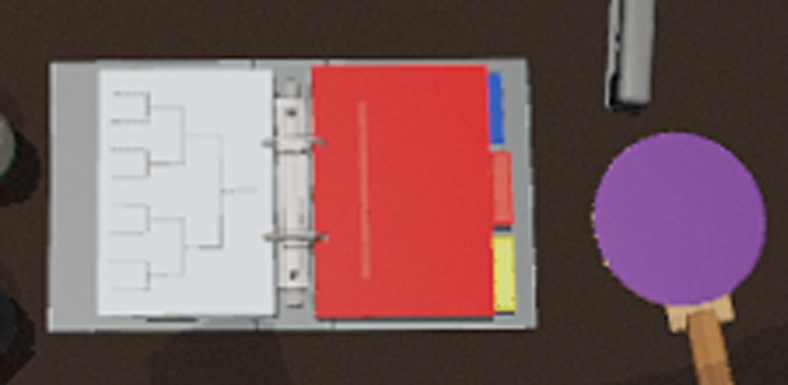

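Run:
```python
from h import *
from scipy.spatial.transform import Rotation as R
I=ctrl.camera_info("top")
z=lambda u:[[255+(a+.5)/3.5-.5,180+(b+.5)/3.5-.5] for a,b in u]
print("cover",onz(I,z([(50,61),(527,59),(536,328),(48,331)]),.003).round(4).tolist())
print("redleaf",onz(I,z([(313,66),(487,65),(494,318),(313,318)]),.0355).round(4).tolist())
print("redtab",onz(I,z([(512,152),(514,226)]),.0355).round(4).tolist())
print("white",onz(I,z([(98,70),(275,70),(98,316),(275,316)]),.033).round(4).tolist())
S=ctrl.camera_info("scene")
im=cv2.imread("pics/scene0.png");cv2.imwrite("pics/scz.png",cv2.resize(im[165:265,190:390],None,fx=4,fy=4,interpolation=cv2.INTER_CUBIC))
print(R.from_rotvec(ctrl.get_obs()["tool_rot"]).as_matrix().round(3))
```

```text
cover [[0.5974, 0.1527, 0.003], [0.5941, -0.2689, 0.003], [0.359, -0.2662, 0.003], [0.3617, 0.1528, 0.003]]
redleaf [[0.5841, -0.0774, 0.0355], [0.5831, -0.2274, 0.0355], [0.3676, -0.2246, 0.0355], [0.3699, -0.0728, 0.0355]]
redtab [[0.5074, -0.2456, 0.0355], [0.4444, -0.2446, 0.0355]]
white [[0.5833, 0.1077, 0.033], [0.5814, -0.0447, 0.033], [0.3735, 0.1073, 0.033], [0.372, -0.0411, 0.033]]
[[ 0.927  0.375 -0.   ]
 [ 0.375 -0.927  0.002]
 [ 0.    -0.002 -1.   ]]
```

View pics/scz.png

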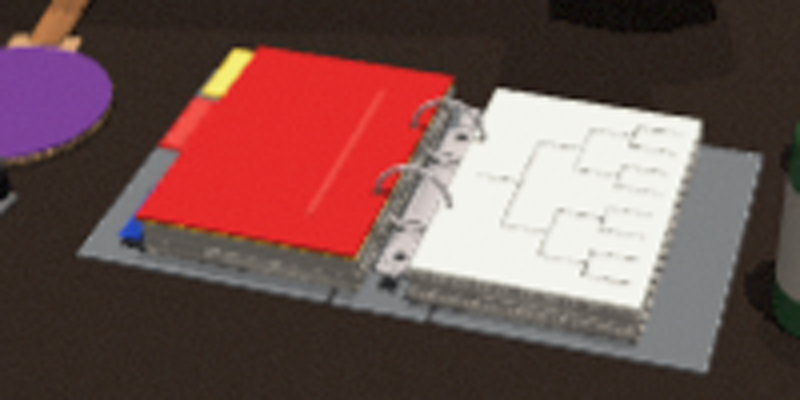

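Request:
jog_arm --steps '[[[0, 0, 0], [0, 0, -8.5]], [[0, 0, 0], [0, 0, -8.5]], [[0, 0, 0], [0, 0, -8.5]], [[0, 0, 0], [0, 0, -8.5]], [[0, 0, 0], [0, 0, -8.5]], [[0, 0, 0], [0, 0, -8.5]], [[0, 0, 0], [0, 0, -8.5]], [[0, 0, 0], [0, 0, -8.5]]]' --fingers -1

```text
t: 0.95
tool_pos: [0.2343, -0.5782, 0.3991]
tool_rot: [-2.195, -2.236, -0.007]
contact_force: [0.2, -0.5, 0.9]
opening: 0.0001
```

Request:
jog_arm --steps '[[[0, 4, 0], [0, 7.5, 0]], [[0, 4, 0], [0, 7.5, 0]], [[0, 4, 0], [0, 7.5, 0]], [[0, 4, 0], [0, 7.5, 0]], [[0, 4, 0], [0, 7.5, 0]], [[0, 4, 0], [0, 7.5, 0]]]'

```text
t: 1.55
tool_pos: [0.4775, -0.5734, 0.397]
tool_rot: [-1.719, -1.742, -0.745]
contact_force: [0.2, 0.1, 0.5]
opening: 0.0002
```

```bash
cat >> h.py <<'E'
from scipy.spatial.transform import Rotation as R
def st():
    o=ctrl.get_obs();M=R.from_rotvec(o["tool_rot"]).as_matrix();p=o["tool_pos"]
    print("t",round(o["t"],2),"p",p.round(4),"q",o["q"].round(2),"F",o["contact_force"].round(1))
    print(M.round(3).tolist())
    tip=p+.173*M[:,2];C=tip+.011*M[:,0];L=tip-.011*M[:,0]
    print("tip",tip.round(4),"C",C.round(4),"Low",L.round(4))
    y=C[1]+.0575;z=C[2]-.0345;print("r",round(float(np.hypot(y,z)),4),"th",round(float(np.degrees(np.arctan2(z,-y))),1))
    return o,M,p,C
def go(Ct,x=.476):
    o,M,p,C=st();d=M.T@(np.array([x,*Ct])-C);print("shift cm",(d*100).round(2))
E
python3 - <<'E'
from h import *
go((-.28,.08));snap("scene","scene1")
E
```

```text
t 1.55 p [ 0.4775 -0.5734  0.397 ] q [-1.03  0.5   1.15  0.47  2.19 -0.91] F [0.2 0.1 0.5]
[[-0.006, 1.0, -0.016], [0.679, 0.016, 0.734], [0.734, -0.007, -0.679]]
tip [ 0.4747 -0.4465  0.2796] C [ 0.4747 -0.439   0.2876] Low [ 0.4748 -0.4539  0.2715]
r 0.4578 th 33.6
shift cm [-4.45  0.52 25.76]
```

Request:
jog_arm --steps '[[[-0.7, 0.1, 4.3], [0, 0, 0]], [[-0.7, 0.1, 4.3], [0, 0, 0]], [[-0.7, 0.1, 4.3], [0, 0, 0]], [[-0.7, 0.1, 4.3], [0, 0, 0]], [[-0.7, 0.1, 4.3], [0, 0, 0]], [[-0.9, 0, 4.3], [0, 0, 0]], [[0, 0, 0], [0, 0, 0]]]'

```text
t: 2.3
tool_pos: [0.4849, -0.4048, 0.1741]
tool_rot: [-1.708, -1.74, -0.745]
contact_force: [0.2, 1.1, -0.4]
opening: -0.0001
```

Run:
```python
from h import *
go((-.26,.025));o,M,p,C=st()
for n in ["scene","wrist","top"]:
    im=snap(n,n+"2")
    I=ctrl.camera_info(n)
    print(n,proj(I,[C,C-.022*M[:,0],[.476,-.2435,.0345],[.445,-.2435,.0345]]).round(1).tolist())
im=cv2.imread("pics/scene2.png");cv2.imwrite("pics/scz2.png",cv2.resize(im[120:260,150:350],None,fx=4,fy=4,interpolation=cv2.INTER_CUBIC))
```

```text
t 2.3 p [ 0.4849 -0.4048  0.1741] q [-0.89  0.46  1.6   0.47  1.77 -0.98] F [ 0.2  1.1 -0.4]
[[-0.008, 1.0, -0.022], [0.674, 0.022, 0.739], [0.739, -0.009, -0.674]]
tip [ 0.481  -0.277   0.0575] C [ 0.4809 -0.2696  0.0657] Low [ 0.4811 -0.2844  0.0494]
r 0.2144 th 8.4
shift cm [-2.36 -0.43  3.46]
t 2.3 p [ 0.4849 -0.4048  0.1741] q [-0.89  0.46  1.6   0.47  1.77 -0.98] F [ 0.2  1.1 -0.4]
[[-0.008, 1.0, -0.022], [0.674, 0.022, 0.739], [0.739, -0.009, -0.674]]
tip [ 0.481  -0.277   0.0575] C [ 0.4809 -0.2696  0.0657] Low [ 0.4811 -0.2844  0.0494]
r 0.2144 th 8.4
scene [[224.9, 184.9], [220.7, 189.0], [235.4, 194.7], [239.9, 188.8]]
wrist [[314.2, 231.2], [314.3, 266.3], [309.3, 216.7], [265.3, 216.0]]
top [[411.4, 230.7], [415.2, 231.2], [400.6, 233.6], [401.1, 244.0]]
```

View pics/scz2.png

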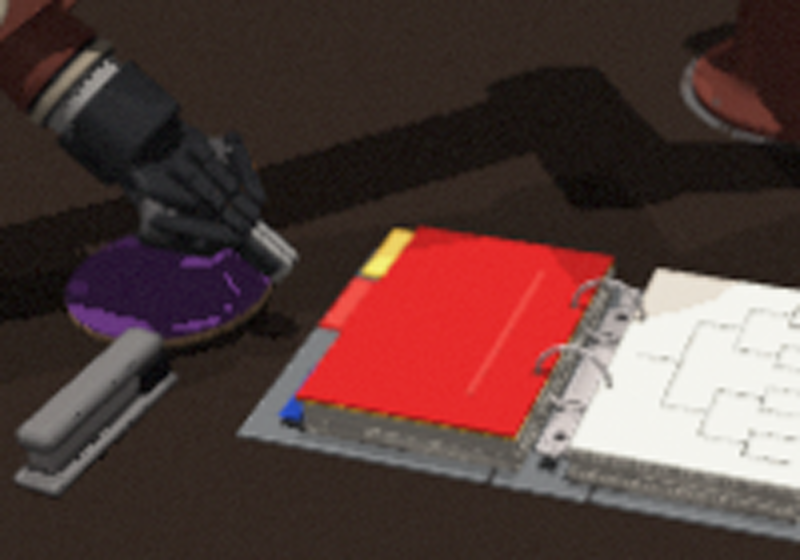

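View pics/wrist2.png

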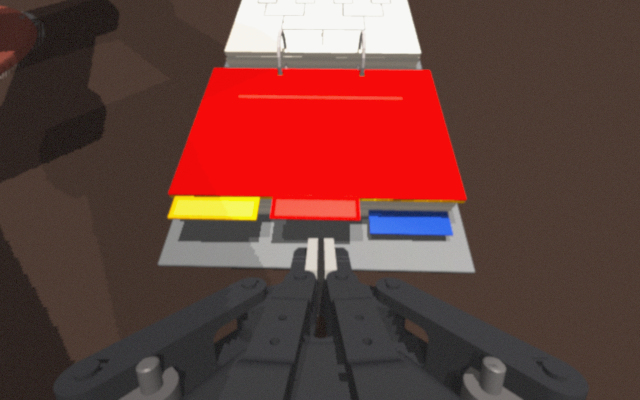

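Request:
jog_arm --steps '[[[-0.8, -0.2, 1.2], [0, 0, 0]], [[-0.8, -0.1, 1.2], [0, 0, 0]], [[-0.6, 0, 1.0], [0, 0, 0]], [[0, 0, 0], [0, 0, 0]]]'

```text
t: 2.85
tool_pos: [0.4854, -0.4056, 0.1461]
tool_rot: [-1.726, -1.761, -0.75]
contact_force: [0.6, 0.6, 0.6]
opening: 0.0004
```

Run:
```python
from h import *
go((-.238,.025))
for n in ["scene","wrist"]:
    im=snap(n,n+"3")
im=cv2.imread("pics/scene3.png");cv2.imwrite("pics/scz3.png",cv2.resize(im[150:250,190:310],None,fx=6,fy=6,interpolation=cv2.INTER_CUBIC))
```

```text
t 2.85 p [ 0.4854 -0.4056  0.1461] q [-0.89  0.5   1.6   0.47  1.71 -1.01] F [0.6 0.6 0.6]
[[-0.018, 1.0, -0.006], [0.689, 0.016, 0.725], [0.725, 0.009, -0.689]]
tip [ 0.4844 -0.2803  0.0269] C [ 0.4842 -0.2727  0.0348] Low [ 0.4846 -0.2879  0.0189]
r 0.2152 th 0.1
shift cm [ 1.69 -0.77  3.2 ]
```

View pics/scz3.png

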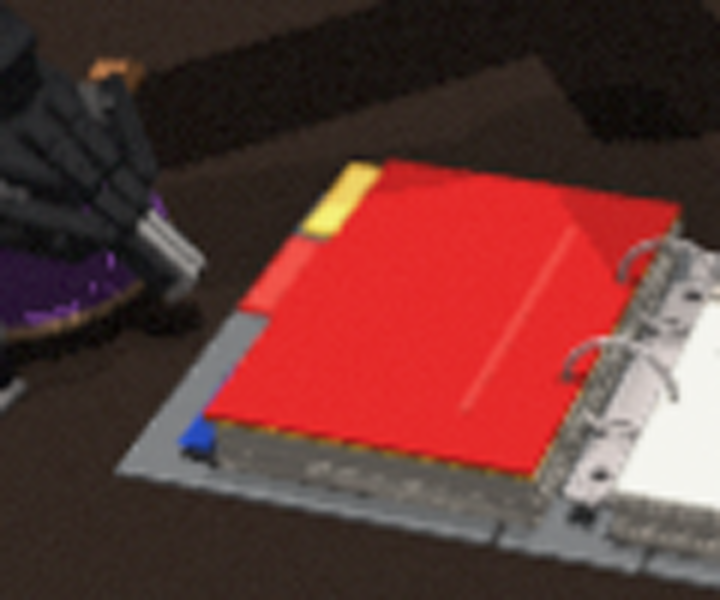

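View pics/wrist3.png

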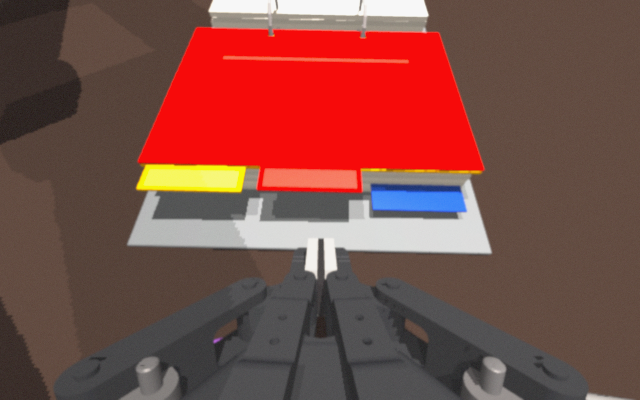

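Request:
jog_arm --steps '[[[-0.7, -0.4, 0.8], [0, 0, 0]], [[0, -0.4, 0.4], [0, 0, 0]], [[0.9, -0.2, 1.0], [0, 0, 0]], [[0, 0, 0], [0, 0, 0]]]'

```text
t: 3.35
tool_pos: [0.4749, -0.3891, 0.1331]
tool_rot: [-1.728, -1.764, -0.75]
contact_force: [-0.2, 0.1, -0.8]
opening: 0.0003
```

Run:
```python
from h import *
go((-.238,.025))
```

```text
t 3.35 p [ 0.4749 -0.3891  0.1331] q [-0.89  0.48  1.65  0.47  1.67 -1.03] F [-0.2  0.1 -0.8]
[[-0.019, 1.0, -0.004], [0.691, 0.016, 0.723], [0.723, 0.011, -0.691]]
tip [ 0.4742 -0.264   0.0136] C [ 0.474  -0.2564  0.0215] Low [ 0.4744 -0.2716  0.0056]
r 0.1993 th -3.7
shift cm [1.52 0.23 1.09]
```

Request:
jog_arm --steps '[[[0.8, 0, 0.3], [0, 0, 0]], [[0.6, 0, 0.7], [0, 0, 0]], [[0.2, 0, 0.2], [0, 0, 0]], [[0, 0, 0], [0, 0, 0]]]'

```text
t: 3.75
tool_pos: [0.4746, -0.3683, 0.1372]
tool_rot: [-1.729, -1.766, -0.75]
contact_force: [0.7, -0.3, -0.6]
opening: -0.0002
```

Run:
```python
from h import *
go((-.236,.026))
snap("wrist","wrist4");im=cv2.cvtColor(snap("scene","scene4"),cv2.COLOR_RGB2BGR);cv2.imwrite("pics/scz4.png",cv2.resize(im[150:250,190:310],None,fx=6,fy=6,interpolation=cv2.INTER_CUBIC))
```

```text
t 3.75 p [ 0.4746 -0.3683  0.1372] q [-0.87  0.45  1.69  0.49  1.66 -1.01] F [ 0.7 -0.3 -0.6]
[[-0.02, 1.0, -0.003], [0.692, 0.016, 0.722], [0.722, 0.012, -0.692]]
tip [ 0.474  -0.2434  0.0176] C [ 0.4738 -0.2358  0.0255] Low [ 0.4742 -0.251   0.0096]
r 0.1785 th -2.9
shift cm [ 0.02  0.22 -0.05]
```

View pics/wrist4.png

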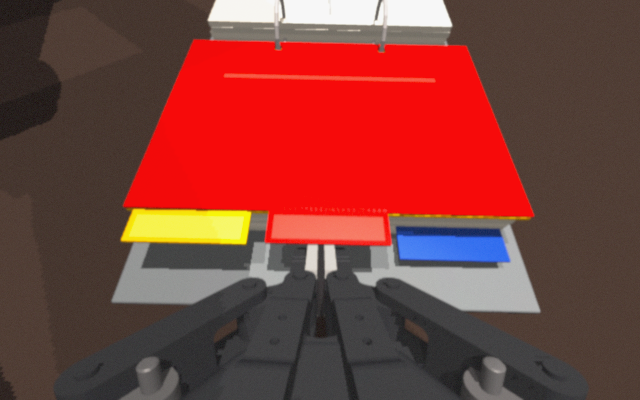

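View pics/scz4.png

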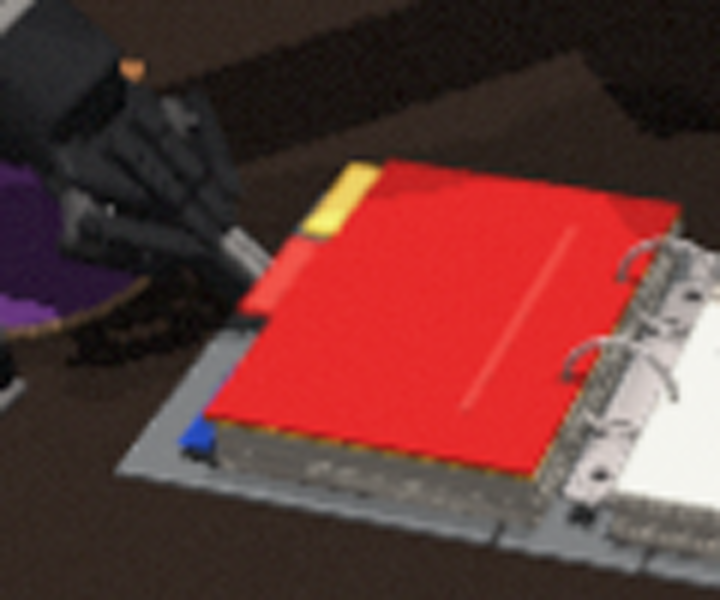

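The wrist view shows the fingertips disappearing under the red tab at about (322,245), clear of both the yellow and blue tabs. Now I'll lift gently.

Request:
jog_arm --steps '[[[0.6, 0, -0.5], [0, 0, 0]], [[0.6, 0, -0.5], [0, 0, 0]], [[0.7, 0, -0.5], [0, 0, 0]], [[0.7, 0, -0.5], [0, 0, 0]], [[0, 0, 0], [0, 0, 0]]]'

```text
t: 4.35
tool_pos: [0.4745, -0.3661, 0.1737]
tool_rot: [-1.731, -1.767, -0.751]
contact_force: [0.3, -0.0, -0.5]
opening: -0.0003
```

Run:
```python
from h import *
go((-.222,.09))
snap("wrist","wrist5");im=cv2.cvtColor(snap("scene","scene5"),cv2.COLOR_RGB2BGR);cv2.imwrite("pics/scz5.png",cv2.resize(im[150:250,190:310],None,fx=6,fy=6,interpolation=cv2.INTER_CUBIC))
```

```text
t 4.35 p [ 0.4745 -0.3661  0.1737] q [-0.87  0.39  1.7   0.49  1.71 -0.99] F [ 0.3 -0.  -0.5]
[[-0.02, 1.0, -0.001], [0.693, 0.015, 0.721], [0.721, 0.013, -0.693]]
tip [ 0.4742 -0.2414  0.0537] C [ 0.474  -0.2338  0.0617] Low [ 0.4745 -0.249   0.0458]
r 0.1783 th 8.8
shift cm [ 2.85  0.25 -1.12]
```

View pics/wrist5.png

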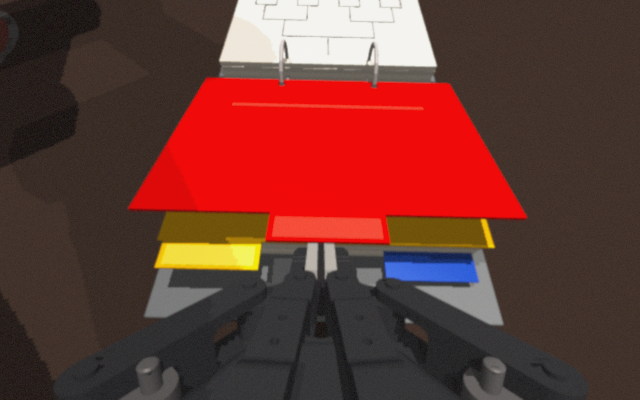

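View pics/scz5.png

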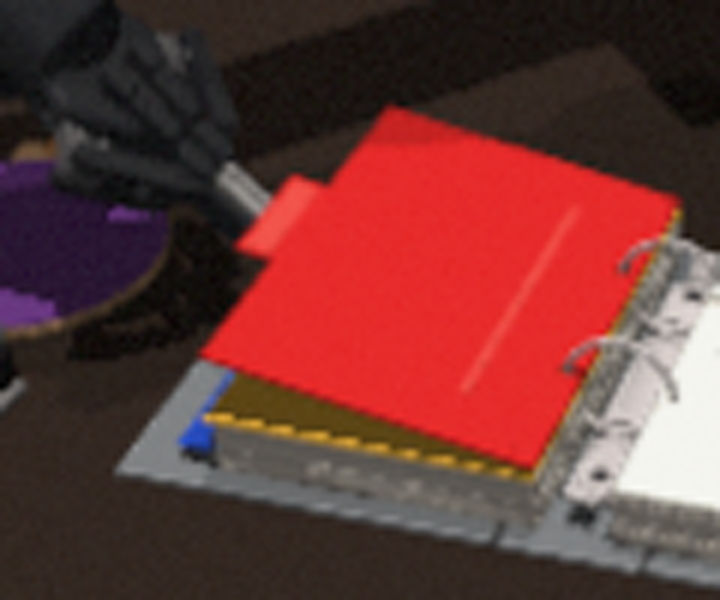

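The red leaf is about 10° up, and the yellow lies flat in the shadow below it. Next I'll follow the arc.

```bash
cat >> h.py <<'E'
def arc(ths,r):
    o,M,p,C=st();c=C
    for th in ths:
        a=np.radians(th);n=np.array([.476,-.0575-r*np.cos(a),.0345+r*np.sin(a)])
        print(th,(M.T@(n-c)*100).round(2));c=n
E
python3 - <<'E'
from h import *
arc(range(13,100,5),.170)
E
```

```text
t 4.45 p [ 0.4742 -0.3659  0.1724] q [-0.87  0.39  1.7   0.49  1.7  -0.99] F [ 0.6 -0.6  0.3]
[[-0.019, 1.0, -0.002], [0.693, 0.015, 0.721], [0.721, 0.012, -0.693]]
tip [ 0.4738 -0.2411  0.0526] C [ 0.4736 -0.2335  0.0605] Low [ 0.474  -0.2487  0.0447]
r 0.1779 th 8.4
13 [ 1.59  0.27 -0.1 ]
18 [ 1.31  0.02 -0.7 ]
23 [ 1.36  0.02 -0.59]
28 [ 1.41  0.03 -0.47]
33 [ 1.44  0.03 -0.34]
38 [ 1.47  0.03 -0.22]
43 [ 1.48  0.03 -0.09]
48 [1.48 0.03 0.04]
53 [1.47 0.03 0.17]
58 [1.45 0.03 0.3 ]
63 [1.42 0.03 0.43]
68 [1.38 0.03 0.55]
73 [1.33 0.03 0.67]
78 [1.26 0.03 0.78]
83 [1.19 0.02 0.89]
88 [1.11 0.02 0.99]
93 [1.02 0.02 1.08]
98 [0.92 0.02 1.16]
```

Request:
jog_arm --steps '[[[1.6, 0.2, -0.1], [0, 0, 0]], [[1.3, 0, -0.7], [0, 0, 0]], [[1.4, 0, -0.6], [0, 0, 0]], [[1.4, 0, -0.5], [0, 0, 0]], [[1.4, 0, -0.3], [0, 0, 0]], [[1.5, 0, -0.2], [0, 0, 0]]]'

```text
t: 5.05
tool_pos: [0.4736, -0.3217, 0.2534]
tool_rot: [-1.731, -1.76, -0.749]
contact_force: [0.0, 0.4, -0.4]
opening: -0.0
```

Run:
```python
from h import *
arc(range(38,100,5),.170)
im=cv2.cvtColor(snap("scene","scene6"),cv2.COLOR_RGB2BGR);cv2.imwrite("pics/scz6.png",cv2.resize(im[120:250,180:330],None,fx=4,fy=4,interpolation=cv2.INTER_CUBIC))
```

```text
t 5.05 p [ 0.4736 -0.3217  0.2534] q [-0.82  0.22  1.76  0.53  1.79 -0.89] F [ 0.   0.4 -0.4]
[[-0.015, 1.0, -0.004], [0.691, 0.013, 0.723], [0.723, 0.008, -0.691]]
tip [ 0.4729 -0.1966  0.1339] C [ 0.4728 -0.189   0.1419] Low [ 0.4731 -0.2042  0.126 ]
r 0.1698 th 39.2
38 [-0.37  0.32  0.01]
43 [ 1.48  0.02 -0.08]
48 [1.48 0.02 0.05]
53 [1.47 0.02 0.18]
58 [1.45 0.02 0.3 ]
63 [1.42 0.02 0.43]
68 [1.38 0.02 0.55]
73 [1.32 0.02 0.67]
78 [1.26 0.02 0.78]
83 [1.19 0.02 0.89]
88 [1.11 0.02 0.99]
93 [1.01 0.02 1.08]
98 [0.92 0.02 1.17]
```

View pics/scz6.png

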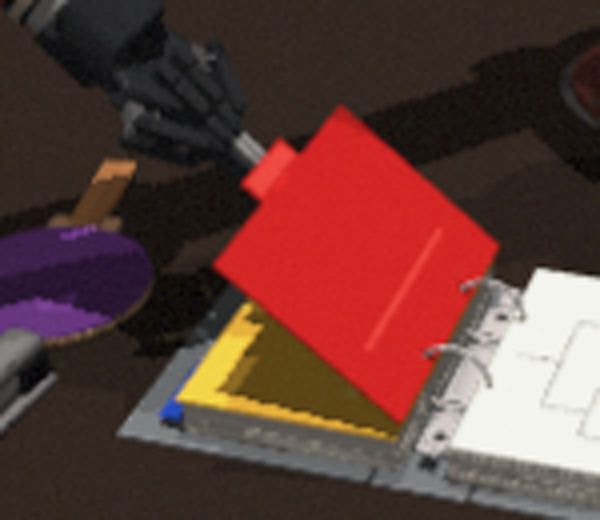

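Red is at about 40° on the finger and yellow is still flat. I'll go on more slowly so the leaf gains little speed before it passes vertical.

Request:
jog_arm --steps '[[[1.2, 0.2, -0.1], [0, 0, 0]], [[1.5, 0, 0], [0, 0, 0]], [[1.5, 0, 0.2], [0, 0, 0]], [[1.4, 0, 0.3], [0, 0, 0]], [[1.3, 0, 0.4], [0, 0, 0]], [[1.0, 0, 0.4], [0, 0, 0]], [[0.7, 0, 0.3], [0, 0, 0]]]'

```text
t: 5.8
tool_pos: [0.4743, -0.2443, 0.3124]
tool_rot: [-1.73, -1.765, -0.75]
contact_force: [-0.3, 0.2, -0.8]
opening: -0.0002
```

Run:
```python
from h import *
arc(range(78,108,3),.170)
im=cv2.cvtColor(snap("scene","scene7"),cv2.COLOR_RGB2BGR);cv2.imwrite("pics/scz7.png",cv2.resize(im[100:250,180:360],None,fx=4,fy=4,interpolation=cv2.INTER_CUBIC))
```

```text
t 5.8 p [ 0.4743 -0.2443  0.3124] q [-0.72  0.04  1.84  0.59  1.82 -0.76] F [-0.3  0.2 -0.8]
[[-0.019, 1.0, -0.003], [0.692, 0.015, 0.722], [0.722, 0.012, -0.692]]
tip [ 0.4738 -0.1194  0.1928] C [ 0.4736 -0.1118  0.2007] Low [ 0.474  -0.127   0.1848]
r 0.1749 th 71.9
78 [1.31 0.27 1.36]
81 [0.72 0.02 0.52]
84 [0.69 0.01 0.56]
87 [0.66 0.01 0.59]
90 [0.63 0.01 0.63]
93 [0.6  0.01 0.66]
96 [0.56 0.01 0.69]
99 [0.53 0.01 0.72]
102 [0.49 0.01 0.74]
105 [0.45 0.01 0.77]
```

View pics/scz7.png

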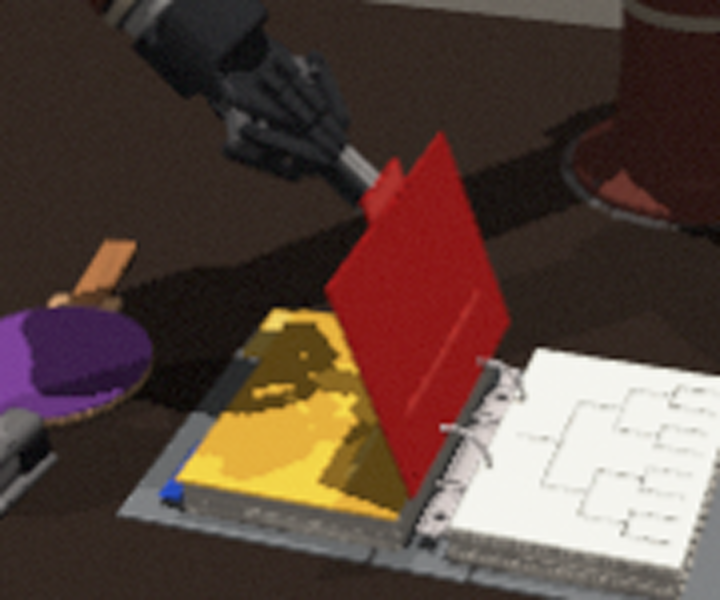

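Request:
jog_arm --steps '[[[0.6, 0.1, 1.0], [0, 0, 0]], [[0.7, 0.1, 0.6], [0, 0, 0]], [[0.7, 0, 0.6], [0, 0, 0]], [[0.6, 0, 0.6], [0, 0, 0]], [[0.6, 0, 0.6], [0, 0, 0]], [[0.6, 0, 0.6], [0, 0, 0]]]'

```text
t: 6.45
tool_pos: [0.4754, -0.1844, 0.3112]
tool_rot: [-1.729, -1.762, -0.75]
contact_force: [-0.1, -0.9, 0.6]
opening: -0.0001
```

Run:
```python
from h import *
arc(range(93,112,3),.170)
im=cv2.cvtColor(snap("scene","scene8"),cv2.COLOR_RGB2BGR);cv2.imwrite("pics/scz8.png",cv2.resize(im[100:250,180:380],None,fx=4,fy=4,interpolation=cv2.INTER_CUBIC))
```

```text
t 6.45 p [ 0.4754 -0.1844  0.3112] q [-0.64 -0.03  1.92  0.63  1.77 -0.7 ] F [-0.1 -0.9  0.6]
[[-0.017, 1.0, -0.004], [0.69, 0.015, 0.723], [0.723, 0.01, -0.69]]
tip [ 0.4747 -0.0592  0.1918] C [ 0.4745 -0.0516  0.1998] Low [ 0.4749 -0.0668  0.1838]
r 0.1654 th 92.0
93 [ 0.53  0.16 -0.09]
96 [0.56 0.01 0.69]
99 [0.53 0.01 0.72]
102 [0.49 0.01 0.75]
105 [0.45 0.01 0.77]
108 [0.41 0.01 0.79]
111 [0.36 0.01 0.81]
```

View pics/scz8.png

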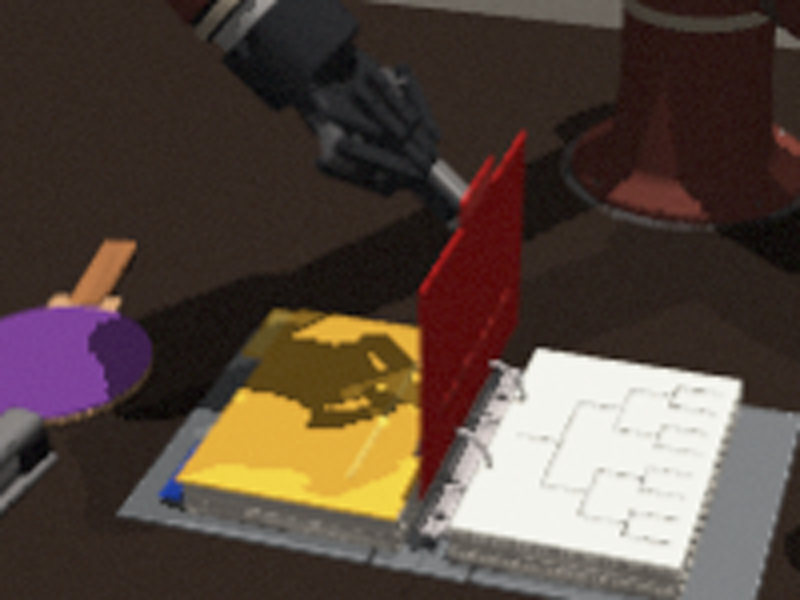

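Request:
jog_arm --steps '[[[0.7, 0, 0.5], [0, 0, 0]], [[0.6, 0, 0.7], [0, 0, 0]], [[0.5, 0, 0.7], [0, 0, 0]], [[0.5, 0, 0.7], [0, 0, 0]], [[0.4, 0, 0.7], [0, 0, 0]]]'

```text
t: 7.0
tool_pos: [0.4746, -0.1378, 0.3082]
tool_rot: [-1.728, -1.763, -0.751]
contact_force: [0.3, 0.3, 0.2]
opening: -0.0003
```

Run:
```python
from h import *
arc(range(105,112,3),.170)
im=cv2.cvtColor(snap("scene","scene9"),cv2.COLOR_RGB2BGR);cv2.imwrite("pics/scz9.png",cv2.resize(im[100:250,180:380],None,fx=4,fy=4,interpolation=cv2.INTER_CUBIC))
```

```text
t 7.0 p [ 0.4746 -0.1378  0.3082] q [-0.57 -0.08  1.97  0.66  1.73 -0.64] F [0.3 0.3 0.2]
[[-0.018, 1.0, -0.004], [0.69, 0.015, 0.724], [0.724, 0.01, -0.69]]
tip [ 0.474  -0.0126  0.1888] C [ 0.4738 -0.005   0.1968] Low [ 0.4742 -0.0202  0.1808]
r 0.1705 th 107.9
105 [-0.45  0.21 -0.75]
108 [0.41 0.01 0.79]
111 [0.36 0.01 0.81]
```

View pics/scz9.png

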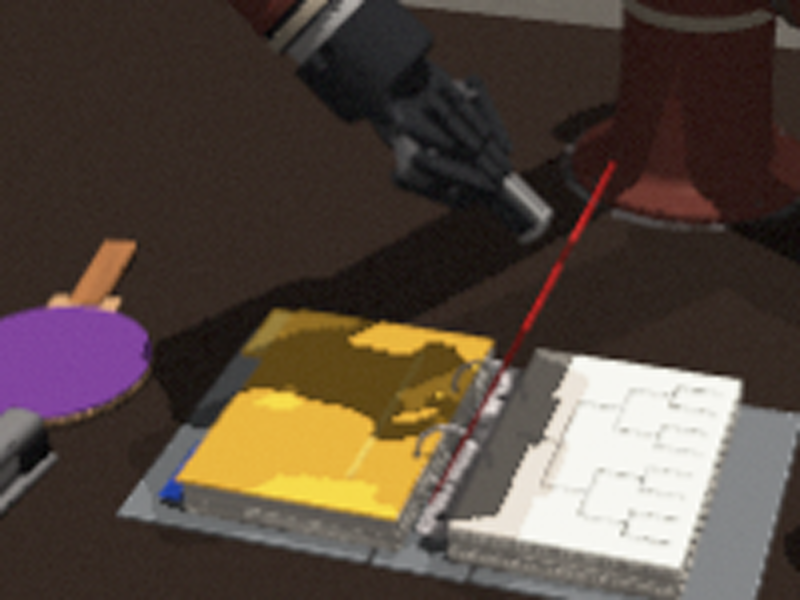

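The leaf is past vertical and falling to the left, clear of the finger. Now I'll back away.

Request:
jog_arm --steps '[[[0, 0, -1.0], [0, 0, 0]], [[0, 0, -2.5], [0, 0, 0]], [[0, 0, -2.5], [0, 0, 0]], [[0, 0, -2.5], [0, 0, 0]], [[0, 0, -2.0], [0, 0, 0]], [[0, 0, 0], [0, 0, 0]], [[0, 0, 0], [0, 0, 0]], [[0, 0, 0], [0, 0, 0]]]'

```text
t: 7.85
tool_pos: [0.4746, -0.2174, 0.3836]
tool_rot: [-1.728, -1.761, -0.749]
contact_force: [-0.4, 0.2, -0.5]
opening: 0.0
```

Run:
```python
from h import *
st()
im=cv2.cvtColor(snap("scene","scene10"),cv2.COLOR_RGB2BGR);cv2.imwrite("pics/scz10.png",cv2.resize(im[100:260,150:430],None,fx=2.8,fy=2.8,interpolation=cv2.INTER_CUBIC))
snap("top","top10")
```

```text
t 7.85 p [ 0.4746 -0.2174  0.3836] q [-0.69 -0.07  1.82  0.63  1.91 -0.66] F [-0.4  0.2 -0.5]
[[-0.017, 1.0, -0.006], [0.69, 0.016, 0.724], [0.724, 0.008, -0.69]]
tip [ 0.4737 -0.0922  0.2642] C [ 0.4735 -0.0846  0.2721] Low [ 0.4738 -0.0998  0.2562]
r 0.2392 th 83.5
```

View pics/scz10.png

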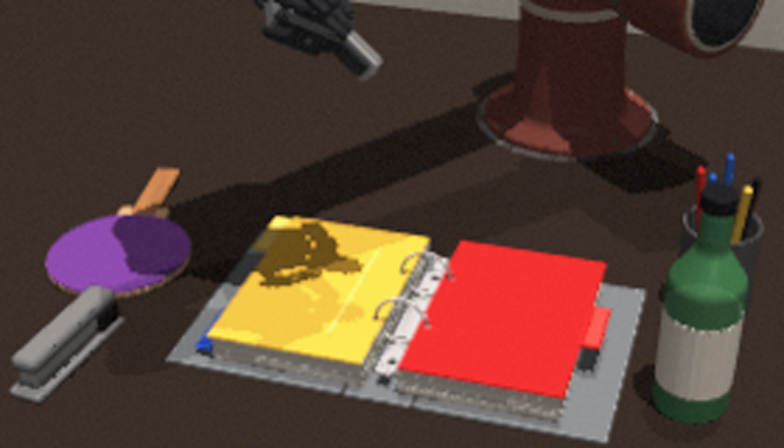

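View pics/top10.png

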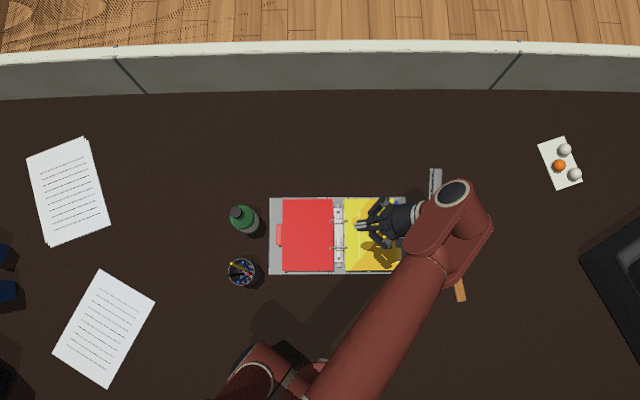

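Red lies flat on the left page with its tab at (279,235), yellow is flat on the right, and the gripper is clear. I'll compare the loose objects before and after, then hand in.

Run:
```python
from h import *
a=cv2.imread("pics/top0.png").astype(int);b=cv2.imread("pics/top10.png").astype(int)
d=np.abs(a-b).max(2)
for n,(x0,x1,y0,y1) in dict(bottle=(228,262,203,240),cup=(225,259,255,288),stapler=(428,444,167,190)).items(): print(n,(d[y0:y1,x0:x1]>40).sum())
a=cv2.imread("pics/scene0.png").astype(int);b=cv2.cvtColor(ctrl.get_image("scene"),cv2.COLOR_RGB2BGR).astype(int);c=cv2.imread("pics/scene10.png").astype(int)
d=np.abs(a-b).max(2)
for n,(x0,x1,y0,y1) in dict(bat=(160,222,155,210),stapler=(150,196,200,245),bottle=(383,418,160,252)).items(): print(n,(d[y0:y1,x0:x1]>40).sum())
print("moving since last",(np.abs(c-b).max(2)>40)[170:260,200:430].sum())
hsv=cv2.cvtColor(b.astype(np.uint8),cv2.COLOR_BGR2HSV)
print(ctrl.finish_job())
```

```text
bottle 0
cup 0
stapler 10
bat 548
stapler 0
bottle 0
moving since last 19
the job is handed in; nothing more can be done
None
```

The red divider now lies flat on the left page, and the yellow one stayed flat on the right. I handed the job in at about 8 s of the 38 s allowed.

I put the shut fingertips under the red tab from the right, with the tool tilted about 46°. I lifted the tab and followed its arc until the leaf was past vertical. It then fell to the left under its own weight, and I backed the finger away upward. Every force reading I took was around 1 N or less.

**Last checks:**
- **Dividers:** the last scene and top pictures show red flat on the left and yellow flat on the right. I judged the flatness by eye and did not measure it. Between the last two scene pictures only 19 pixels in the binder area changed, about what noise would give.
- **Gripper:** the fingertips were about 0.26 m up, touching nothing.
- **Bottle, pen cup and stapler:** the bottle and stapler showed no change in the scene view. In the top view the bottle and cup were unchanged. The stapler's patch changed by 10 pixels there, with the arm right beside it.
- **Bat:** this check did not agree, with 548 pixels changed in its patch of the scene view. I put that down to the arm's shadow on the blade, because the outline sits in the same columns as before (about 167–218). I did not measure the bat's position again.

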